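# Nest a specimen jar in its transport canister and lock the cover

## Task

Pack the specimen jar for transport: take it from the tilted carton and stand it, cap up, in the white lower half of the canister that is clamped in the bench holder, and let go. Then take the deep yellow cover from the carton, put it over the jar, feel for the turn at which it drops past the lugs, press it down against the spring and twist it clockwise, as seen from above, to its stop, so that it stays caught, level and centred, when you let go. Leave the brass retractor, the tape dispenser and the small carton where they are.

Things in the scene. Friction and masses are not known exactly. Their poses are not given: they have to be found in the camera images.
- jar: Specimen jar: pale body 40 mm across, 64 mm tall, under a blue cap (fixed on) 44 mm across, 22 mm tall: 86 mm in all, 0.08-0.17 kg. Origin: centre of its underside; z: its axis, to the cap. Starts in a 43 mm wide, 30 mm deep pocket of the carton's foam, so 56 mm stand out along the carton's z (may lean 3 deg). Draw it out along that axis.
- cover: Yellow cover of the canister, a deep hollow shell, mouth down: 80 mm across, 64 mm tall from mouth to crown, plus a grip bar on the crown. Origin: centre of its mouth; z: its axis, to the bar. 0.09-0.14 kg. Starts in an 81 mm wide, 12 mm deep pocket of the carton's foam, turned up to 0.7 rad from the carton's axes. Draw it out along the carton's z.
- cover_bar (a point): Point in the moulded grip bar on the cover's crown, 85 mm along the cover's z from its origin. The bar is 46 mm long (cover's x), 12 mm thick (cover's y), 28 mm tall (64 to 92 mm from the origin). Axes: the cover's.
- cover_mouth (a point): Centre of the cover's mouth (its origin). Inside: bore 72 mm, ceiling 60 mm above the mouth, four lugs at the cover's +x, +y, -x, -y sides, 16 mm along the rim, inner faces 60 mm apart across the axis, from 4 to 8 mm above the mouth.
- carton: Fixed open carton of dark foam, 158 by 270 mm with flaps, on a steel stand tilted 30 deg towards the robot. Origin: centre of the foam's underside, 75 mm over the bench; z: square to the foam, leaning 30 deg from vertical towards the robot; x: up the slope; y: level. Foam top at z = 45 mm, cardboard edge at 55 mm; cover pocket at y = -50 mm, jar pocket at y = +70 mm.
- holder: Fixed bench holder: grey plate 130 mm square, 12 mm thick, with a dark steel cup 100 mm across (top 32 mm over the bench) that clamps the white lower half of the canister, upright on the same axis; it cannot turn, slide or lift. Origin: centre of the plate's underside, on the bench; z up.
- canister_mouth (a point): Centre of the rim of the white lower half, 90 mm over the bench. Its axes are the holder's and do NOT tell at what turn the lower half is clamped. Lower half: body 76 mm across up to a shoulder 63 mm over the bench, then a neck 56 mm across outside, 47 mm inside. The cover goes over this neck.
- neck_lugs (a point): Point on the axis at the underside of the neck's four lugs (76 to 80 mm over the bench, 25 mm along the rim, 68 mm across, 90 deg apart). Their turn differs each time and is not measured: feel (or look) for the gaps; the cover drops past over about 0.25 rad in each 90 deg. Under each lug's clockwise end (from above) is a stop, under its other end a tooth 2.5 mm deep, between them the seat.
- cushion_rest (a point): Top of the unloaded cushion plate in the bore, 46 mm over the bench: sprung, 10 mm travel, 1.8 N/mm. The jar stands on it, its cap top 41 mm over the rim. Height of the cover's mouth over the bench: 76 mm on the lugs, about 71 dropped past them onto the sprung jar, under 65.5 (10 N push) to pass the teeth, 63 on the hard shoulder (14 N); 68 = locked, after a turn of up to 1 rad to the stop.
- retractor: Bystander: brass rake retractor lying flat, 200 mm long (its x), 52 mm wide, 15 mm high; origin under its middle. Leave it.
- tape_dispenser: Bystander: black tape dispenser with a tan roll, 150 mm (x) by 55 mm, 81 mm high; origin under its middle. Leave it.
- small_carton: Bystander: closed small carton, 100 mm (x) by 140 mm, 60 mm high; origin under its middle. Leave it.
Things that resemble listed ones, but are neither listed nor needed, are in the scene too. Leave any green look-alike of the jar alone.

How it is judged:
By the outcome, as a careful person would: the job done as asked, in the order asked, and still so for the second after the job is handed in, with the robot touching nothing.
It also fails if it takes over 70 s, if anything falls off the work surface, if the arm or the gripper's body presses on something with over 40 N, if the wrist force passes 120 N, or if a joint passes its speed limit or range.

## Robot

A 6-joint arm with a two-finger parallel gripper is mounted at the origin on the work surface. World frame = base frame: x ahead of the robot, y to its left, z up, the work surface at z = 0. Lengths are in m, angles in degrees, forces in N, time in s.
With the tool pointing down it reaches from about 0.3 to 0.775 m from the base axis. Payload 14.6 kg.
Tool frame: the origin (TCP) lies on the centre line of the jaws, within the pads' length; the fingertips stand ahead of it and the grasp point (between the pads) lies 8 mm behind it (tips_ahead is the x of the fingertips in the tool frame, in m); x points along the fingers, y is the direction in which the jaws open and shut, and the axes are right-handed (so a half turn about x gives the same grasp; the last joint's range is limited). The gripper opens to 94 mm and grips with 3 to 60 N. Pads are 16 mm wide; open, the fingers measure 119 mm over their backs; the gripper's body (75 mm by 177 mm) begins 78 mm behind the grasp point.
Start: joints at [70.439, 17.183, 87.147, -0, 75.671, -3.816], TCP at [0.149, 0.529, 0.216] pointing down, gripper open.
Joint ranges: [-173.82, 173.82], [-45.26, 126.66], [13.44, 144.39], [-59.66, 239.66], [0, 175.72], [-146.38, 146.38]. Speed limits (degrees/s): [127.2, 127.2, 147.25, 180, 180, 180].

## Interface

Orientations are given as [roll, pitch, yaw] about the fixed x, y, z axes, in that order (R = Rz(yaw) Ry(pitch) Rx(roll)).
In Python, from plant import goto, line_to, goto_joints, set_gripper, pause, solve_ik, get_state, capture, get_calibration, MotionError, finish_job, tips_ahead gives the robot as it stands. Calls block until the motion is done:
- goto(position, orientation): joint-space move of the TCP to a pose.
- line_to(position, rot=None, rate=0.15, guard=None): straight line of the TCP; rot=None keeps the orientation; rate is the mean speed in m/s. With guard (N) it stops when the force on the tool has changed by that much, and returns True; else False.
- goto_joints(angles): joint-space move.
- set_gripper(opening, effort=None): opening from 0.0 (shut) to 1.0 (fully open); effort is the grip in N (None keeps the last); returns when the fingers have stopped.
- pause(seconds).
- solve_ik(position, orientation): joint angles nearest the present ones, or None.
- get_state(): the state.
- capture(name): name is "scene" or "top" or "wrist"; returns the picture (400x640x3 uint8, red, green, blue); there is no depth.
- get_calibration(name): a dict with "mtx" (3x3 intrinsics, pixels), "D" ([k1, k2, p1, p2, k3] as OpenCV has them; the pictures are not rectified), "R" (3x3) and "t" (3): a world point X has camera coordinates R X + t. Camera axes: x right, y down, z forward; pixel columns grow to the right and rows downward; lengths in m; the calibration is good to about 2 mm. A picture is of the moment at which its call begins: read the wrist's pose just before it. get_calibration takes no time and is no camera call; for the wrist camera it gives the pose at the moment of the call.
A pose or a line that the arm cannot do raises MotionError and nothing moves.
- finish_job(): hands the job in, once; it reports no verdict.
The state is a dict: "clock": time; "joint_positions": joint angles; "qd": joint speeds; "joint_torque": joint torques, N m; "tcp_pos": TCP position; "ee_rot": TCP orientation; "contact_force": force on the tool from outside, world axes, zero at the start; "ft_torque": the same for the moment, N m; "finger_gap": opening from 0.0 (shut) to 1.0 (fully open).
Only numpy, scipy, OpenCV 4.12 (cv2) and the standard library are available. Lean on these libraries where they do the work, as an engineer would, in place of code of your own. Each camera call takes 0.05 s, during which the arm holds its last target.

## Working session

There is one attempt and no reset: what is moved stays moved. The work goes in short steps, each a Python script; the robot and the scene stay as the last script left them, time stands still between calls to the robot, and variables do not carry over. Pictures are saved under pics/ and viewed, and the job is handed in when it is done.

```bash
ls -la; mkdir -p pics; python3 - <<'E'
from plant import *
import cv2,numpy as np
print(get_state(), tips_ahead)
for n in ("scene","top","wrist"):
    c=get_calibration(n); print(n,{k:np.round(v,4).tolist() for k,v in c.items()})
    cv2.imwrite(f"pics/{n}0.png",capture(n)[:,:,::-1])
E
```

```text
total 12
drwxr-xr-x  3 agent agent 4096 Dec  7 15:54 .
drwxr-xr-x 23 root  root  4096 Dec  7 15:54 ..
drwxr-xr-x  2 agent agent 4096 Dec  7 15:54 pics
{'clock': 0.0, 'joint_positions': array([ 7.04398413e+01,  1.72158045e+01,  8.71807177e+01, -7.97213466e-04,
        7.56710713e+01, -3.81585730e+00]), 'qd': array([ 0.03321344,  0.05092022,  0.056985  ,  0.10588903, -0.08631488,
       -0.02362543]), 'joint_torque': array([ 1.75402347e-04, -5.31805980e+01, -3.52741742e+01,  7.08656665e-02,
        2.43156654e-02, -8.48832906e-05]), 'tcp_pos': array([0.14915918, 0.52912089, 0.21588156]), 'ee_rot': array([ -93.16134637,   89.93240204, -108.90544997]), 'contact_force': array([-0.73864345, -0.32198491,  0.03616091]), 'ft_torque': array([ 0.00087423, -0.0109635 , -0.00141157]), 'finger_gap': 0.999551187191697} 0.011
scene {'mtx': [[425.42, 0.0, 326.2345], [0.0, 425.42, 199.1234], [0.0, 0.0, 1.0]], 'D': [-0.0176, 0.0, 0.0, 0.0, 0.0], 'R': [[-0.6418, 0.7669, 0.0069], [0.6618, 0.5583, -0.5003], [-0.3875, -0.3165, -0.8658]], 't': [0.3666, -0.3373, 1.303]}
top {'mtx': [[397.4571, 0.0, 325.5413], [0.0, 397.4571, 203.4104], [0.0, 0.0, 1.0]], 'D': [-0.0769, 0.0, 0.0, 0.0, 0.0], 'R': [[0.0141, -0.9998, 0.0171], [-0.9982, -0.0151, -0.0584], [0.0586, -0.0162, -0.9981]], 't': [-0.0067, 0.5599, 0.8098]}
wrist {'mtx': [[283.3478, 0.0, 317.2423], [0.0, 283.3478, 203.2065], [0.0, 0.0, 1.0]], 'D': [-0.017, 0.0, 0.0, 0.0, 0.0], 'R': [[0.2708, 0.9626, -0.0], [0.9225, -0.2595, 0.2858], [0.2751, -0.0774, -0.9583]], 't': [-0.5501, -0.0297, 0.3923]}
```

View pics/scene0.png

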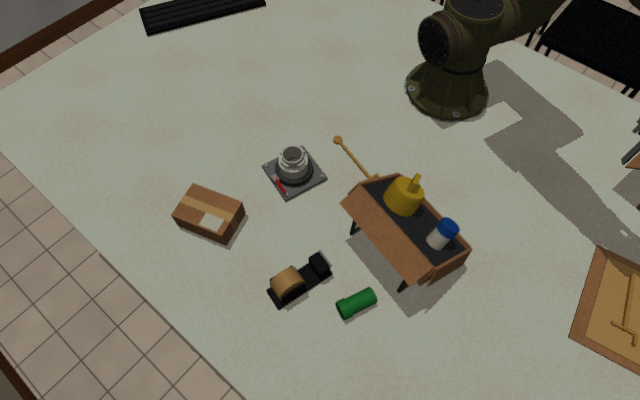

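View pics/top0.png

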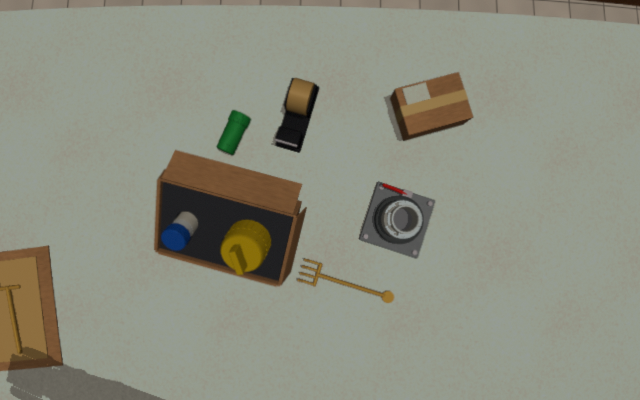

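View pics/wrist0.png

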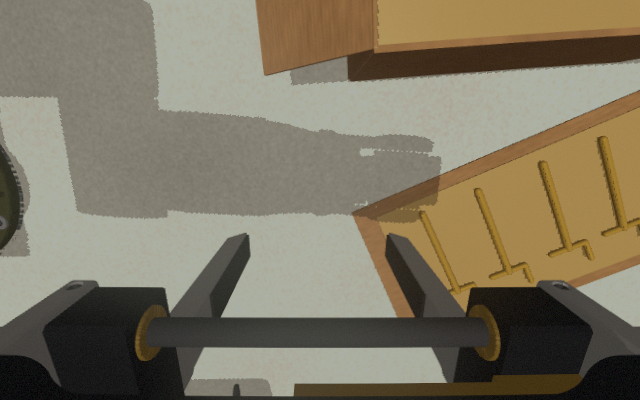

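Candidates for the jar are the blue-capped jar in the carton at top (180,235) / scene (443,233), and the green look-alike lying on the bench at top (234,132) / scene (356,303). I choose the blue-capped one. The cover is the yellow object at top (245,247), and the yellow/tan tray at the far left is not it. I'll check both choices in close crops.

```bash
python3 - <<'E'
import cv2
t=cv2.imread('pics/top0.png'); s=cv2.imread('pics/scene0.png')
cv2.imwrite('pics/cropT.png',cv2.resize(t[145:290,145:310],None,fx=4.6,fy=4,interpolation=cv2.INTER_CUBIC)[:600] if 0 else cv2.resize(t[145:290,145:310],None,fx=4,fy=4,interpolation=cv2.INTER_CUBIC))
cv2.imwrite('pics/cropS.png',cv2.resize(s[165:300,330:480],None,fx=4,fy=4,interpolation=cv2.INTER_CUBIC))
cv2.imwrite('pics/cropH.png',cv2.resize(t[175:265,350:445],None,fx=6,fy=6,interpolation=cv2.INTER_CUBIC))
E
```

```text
(no output)
```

View pics/cropT.png

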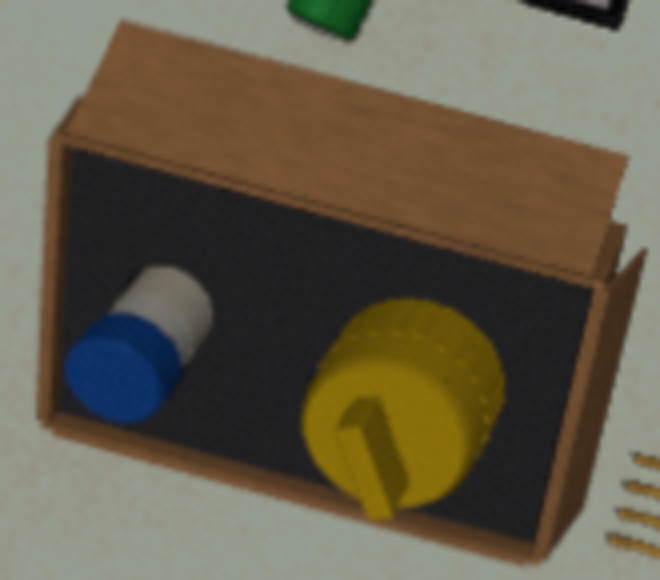

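View pics/cropS.png

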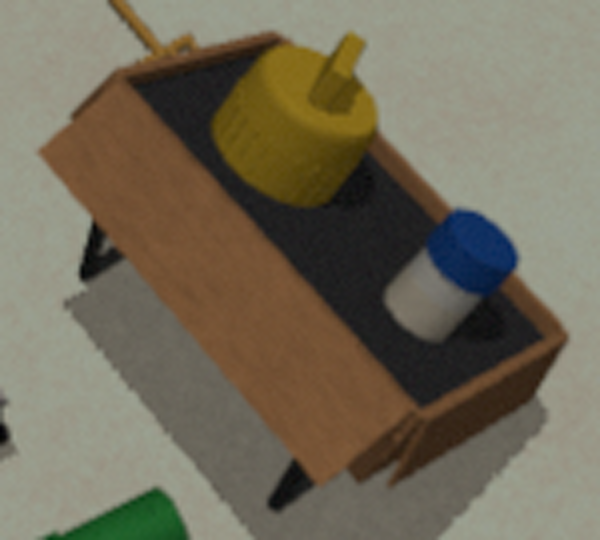

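View pics/cropH.png

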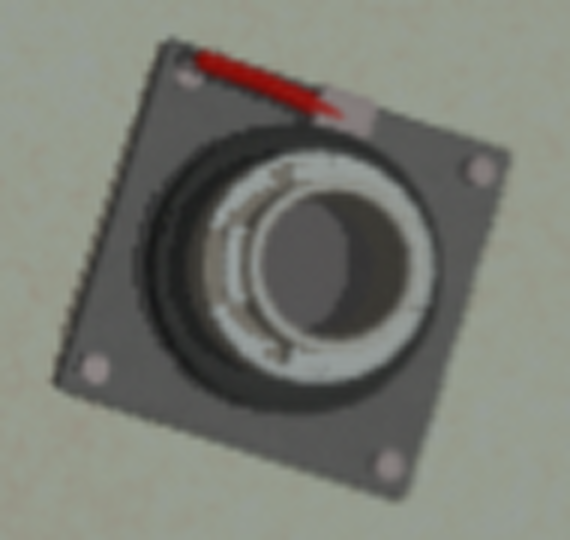

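The close crops confirm the choice. The blue-capped jar is in the left pocket, with its cap disc at top (175,237). The cover's bar points down-right in the top view. The canister is at top (402,219), with lug ends just visible. Next I'll measure the carton corners, cap, bar and holder.

```bash
cat > h.py <<'E'
import numpy as np, cv2
from scipy.spatial.transform import Rotation as Ro
from plant import *
def ray(cal,uv):
    p=cv2.undistortPoints(np.array([[uv]],float),cal['mtx'],np.array(cal['D'],float))[0,0]
    R=np.array(cal['R']);t=np.array(cal['t']).ravel()
    d=R.T@np.array([p[0],p[1],1.]); return -R.T@t, d/np.linalg.norm(d)
def onz(cal,uv,z):
    o,d=ray(cal,uv); return o+d*(z-o[2])/d[2]
def tri(rs):
    A=np.zeros((3,3));b=np.zeros(3)
    for o,d in rs:
        P=np.eye(3)-np.outer(d,d);A+=P;b+=P@o
    x=np.linalg.solve(A,b)
    return x,[float(np.linalg.norm((np.eye(3)-np.outer(d,d))@(x-o))*1e3) for o,d in rs]
def proj(cal,X):
    r,_=cv2.Rodrigues(np.array(cal['R']))
    return cv2.projectPoints(np.atleast_2d(np.array(X,float)),r,np.array(cal['t'],float),cal['mtx'],np.array(cal['D'],float))[0][:,0]
def ori(x,y):
    """rpy for tool x (fingers dir) and y (jaw dir)"""
    x=np.array(x,float);x/=np.linalg.norm(x);y=np.array(y,float);y-=x*(x@y);y/=np.linalg.norm(y)
    return Ro.from_matrix(np.c_[x,y,np.cross(x,y)]).as_euler('xyz',degrees=True)
E
python3 - <<'E'
from h import *
T=get_calibration('top');S=get_calibration('scene')
ct=lambda x,y,f,ox,oy:(x/f-.5+.5/f+ox,y/f-.5+.5/f+oy)
tc=lambda x,y:ct(x,y,4,145,145)
sc=lambda x,y:ct(x,y,4,330,165)
hc=lambda x,y:ct(x,y,6,350,175)
hi,lo=.1226+.0395,.1226-.0395
TL=onz(T,tc(55,140),hi);TR=onz(T,tc(605,285),hi);BL=onz(T,tc(42,420),lo);BR=onz(T,tc(540,560),lo)
print(TL,TR,BL,BR)
for a,b in ((TL,TR),(BL,BR),(TL,BL),(TR,BR)): print(np.linalg.norm(a-b), np.degrees(np.arctan2((a-b)[1],(a-b)[0])))
# scene rim: near-right outer corner (568,335), top corner(280,35)?, left (120,75), bottom (415,410)
for n,p,z in (('BL',(568,335),lo),('BR',(280,33),lo),('TR',(118,72),hi),('TL',(415,412),hi)): print(n,onz(S,sc(*p),z))
# jar cap top, cover bar top
print('captop',tri([ray(T,tc(120,372)),ray(S,sc(487,245))]))
t0=cv2.imread('pics/top0.png');s0=cv2.imread('pics/scene0.png')
for nm,im in (('T',t0),('S',s0)):
    h=cv2.cvtColor(im,cv2.COLOR_BGR2HSV);m=cv2.inRange(h,(105,150,40),(125,255,255))
    n,l,st,c=cv2.connectedComponentsWithStats(m);i=1+np.argmax(st[1:,4]);print(nm,st[i],c[i])
hp=[onz(T,hc(*p),.012) for p in ((168,40),(510,152),(402,498),(57,385))]
hp=np.array(hp);print(hp,hp.mean(0)); d=np.roll(hp,-1,0)-hp;print(np.linalg.norm(d,axis=1),np.degrees(np.arctan2(d[:,1],d[:,0])))
hb=np.array([onz(T,hc(*p),.012) for p in ((190,75),(482,169),(389,464),(96,369))]);print('bolts',hb.mean(0))
print('rim',onz(T,hc(331,264),.090))
E
```

```text
[0.58826293 0.29365419 0.1621    ] [0.5293384  0.05422414 0.1621    ] [0.46255209 0.32747608 0.0831    ] [0.40080396 0.08732196 0.0831    ]
0.246574224226959 76.17407889300351
0.24796539101711843 75.58052120983623
0.15227650848076443 -15.058569927925815
0.15445895378408137 -14.440046001275004
BL [0.46038719 0.33002365 0.0831    ]
BR [0.39842575 0.09051544 0.0831    ]
TR [0.52862196 0.05759565 0.1621    ]
TL [0.59107526 0.2918402  0.1621    ]
captop (array([0.48653409, 0.26735831, 0.15424916]), [3.4856899691350405, 3.4856899691349934])
T [161 224  29  27 590] [175.1        236.78983051]
S [437 218  22  21 311] [447.47588424 227.7266881 ]
[[ 0.6086074  -0.10744211  0.012     ]
 [ 0.57110981 -0.22890405  0.012     ]
 [ 0.44954514 -0.19071822  0.012     ]
 [ 0.4875062  -0.06952048  0.012     ]] [ 0.52919214 -0.14914622  0.012     ]
[0.12711834 0.12742106 0.12700368 0.12689976] [-107.15644607  162.56148315   72.6086106   -17.38742509]
bolts [ 0.52897905 -0.15081554  0.012     ]
rim [ 0.52902694 -0.14832928  0.09      ]
```

```bash
cat >> h.py <<'E'
yaw=np.radians(-14.4)
CX=np.array([np.cos(yaw)*np.cos(np.pi/6),np.sin(yaw)*np.cos(np.pi/6),.5])
CY=np.array([-np.sin(yaw),np.cos(yaw),0]); CZ=np.cross(CX,CY)
CO=np.array([.495,.1916,.1226])-.055*CZ
def car(x,y,z): return CO+x*CX+y*CY+z*CZ
HC=np.array([.5290,-.1492])
E
python3 - <<'E'
from h import *
T=get_calibration('top');S=get_calibration('scene')
print(CZ,CO)
J=car(0,.07,.101);print('captop pred',J,proj(T,J),proj(S,J)); J2=car(0,.07,.079);print('cap bottom',proj(T,J2),proj(S,J2))
B=car(0,-.05,.033+.092);print('bar top',B,proj(T,B),proj(S,B))
C=car(0,-.05,.033+.064);print('crown',C,proj(T,C),proj(S,C))
for a in range(0,360,45):
    y=np.cos(np.radians(a))*CX+np.sin(np.radians(a))*CY
    o=ori(-CZ,y); print(a,[None if q is None else np.round(q).tolist() for q in (solve_ik(car(0,.07,.015+.067),o),solve_ik(car(0,-.05,.033+.077),o))],
     [None if (q:=solve_ik([*HC,.13+.03],ori([0,0,-1],[np.cos(b),np.sin(b),0]))) is None else np.round(q).tolist() for b in [np.radians(a)]])
E
```

```text
[-0.48429158  0.12434494  0.8660254 ] [0.52163604 0.18476103 0.0749686 ]
captop pred [0.49013088 0.26512069 0.16243717] [[172.48415233 236.83111301]] [[448.85378582 224.83538831]]
cap bottom [[178.13409631 230.52882197]] [[442.79548501 231.5529084 ]]
bar top [0.4486651  0.15187499 0.18322178] [[235.04065644 263.58298724]] [[416.73909299 177.33530722]]
crown [0.46222526 0.14839333 0.15897307] [[240.21820034 254.34625952]] [[409.90629883 186.39503786]]
0 [[34.0, 15.0, 105.0, -33.0, 44.0, 69.0], [23.0, 0.0, 118.0, -28.0, 40.0, 56.0]] [[-20.0, 20.0, 91.0, 0.0, 69.0, -20.0]]
45 [[34.0, 15.0, 105.0, -33.0, 44.0, 24.0], [23.0, 0.0, 118.0, -28.0, 40.0, 11.0]] [[-20.0, 20.0, 91.0, 0.0, 69.0, -65.0]]
90 [[34.0, 15.0, 105.0, -33.0, 44.0, -21.0], [23.0, 0.0, 118.0, -28.0, 40.0, -34.0]] [[-20.0, 20.0, 91.0, 0.0, 69.0, -110.0]]
135 [[34.0, 15.0, 105.0, -33.0, 44.0, -66.0], [23.0, 0.0, 118.0, -28.0, 40.0, -79.0]] [None]
180 [[34.0, 15.0, 105.0, -33.0, 44.0, -111.0], [23.0, 0.0, 118.0, -28.0, 40.0, -124.0]] [None]
225 [None, None] [[-20.0, 20.0, 91.0, 0.0, 69.0, 115.0]]
270 [None, [23.0, 0.0, 118.0, -28.0, 40.0, 146.0]] [[-20.0, 20.0, 91.0, 0.0, 69.0, 70.0]]
315 [[34.0, 15.0, 105.0, -33.0, 44.0, 114.0], [23.0, 0.0, 118.0, -28.0, 40.0, 101.0]] [[-20.0, 20.0, 91.0, -0.0, 69.0, 25.0]]<sys>:0: UserWarning: Gimbal lock detected. Setting third angle to zero since it is not possible to uniquely determine all angles.
```

```bash
python3 - <<'E'
from h import *
o=ori(-CZ,CY)
goto(car(0,.07,.082+.09),o)
W=get_calibration('wrist');im=capture('wrist');cv2.imwrite('pics/w1.png',im[:,:,::-1])
np.savez('w1.npz',**{k:np.array(v) for k,v in W.items()})
st=get_state();print(st['clock'],st['tcp_pos']-car(0,.07,.172))
for n,p in (('captop',car(0,.07,.101)),('capbot',car(0,.07,.079)),('bar',car(0,-.05,.125)),('crown',car(0,-.05,.097))): print(n,proj(W,p))
E
```

```text
1.6667 [-2.76678195e-04  7.52776632e-04  1.40562217e-05]
captop [[316.08981813 216.74049721]]
capbot [[316.13788971 209.22959332]]
bar [[169.31746287 226.4362425 ]]
crown [[184.54584004 215.27166886]]
```

View pics/w1.png

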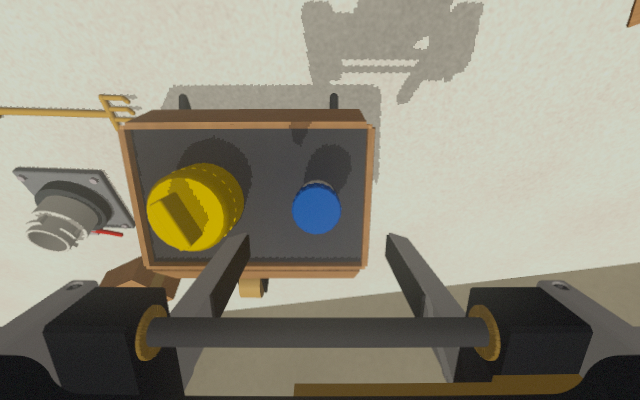

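The wrist view shows the cap disc near (317,208), the cover's crown near (190,208), and the bar running from (170,195) to (200,240). I'll extract these precisely and check the carton rim.

```bash
python3 - <<'E'
from h import *
W=dict(np.load('w1.npz'));im=cv2.imread('pics/w1.png')
cv2.imwrite('pics/w1c.png',cv2.resize(im[95:285,110:385],None,fx=2.9,fy=2.9,interpolation=cv2.INTER_CUBIC)[:, :800])
hsv=cv2.cvtColor(im,cv2.COLOR_BGR2HSV)
m=cv2.inRange(hsv,(100,150,60),(125,255,255));n,l,st,c=cv2.connectedComponentsWithStats(m);i=1+np.argmax(st[1:,4]);print(st[i],c[i])
# disc brighter than side?
ys,xs=np.where(l==i);v=hsv[...,2]
for r in range(st[i][1],st[i][1]+st[i][3],3):
    k=np.where(l[r]==i)[0];print(r,k.min(),k.max(),int(v[r,317]))
for n,p in (('lowL',(-.077,-.124)),('lowR',(-.077,.124)),('hiL',(.077,-.124)),('hiR',(.077,.124))): print(n,proj(W,car(*p,.055)))
E
```

```text
[ 292  183   49   51 1904] [315.87237395 208.54254202]
183 314 316 85
186 306 325 104
189 301 330 160
192 298 332 162
195 296 335 164
198 295 337 162
201 293 338 162
204 293 339 161
207 292 340 162
210 292 340 164
213 292 340 161
216 293 339 162
219 294 338 162
222 296 336 163
225 298 334 163
228 302 331 163
231 305 326 162
lowL [[118.63695897 127.09013514]]
lowR [[371.45001532 126.56230564]]
hiL [[145.47556537 267.3051862 ]]
hiR [[363.98014743 267.55560282]]
```

View pics/w1c.png

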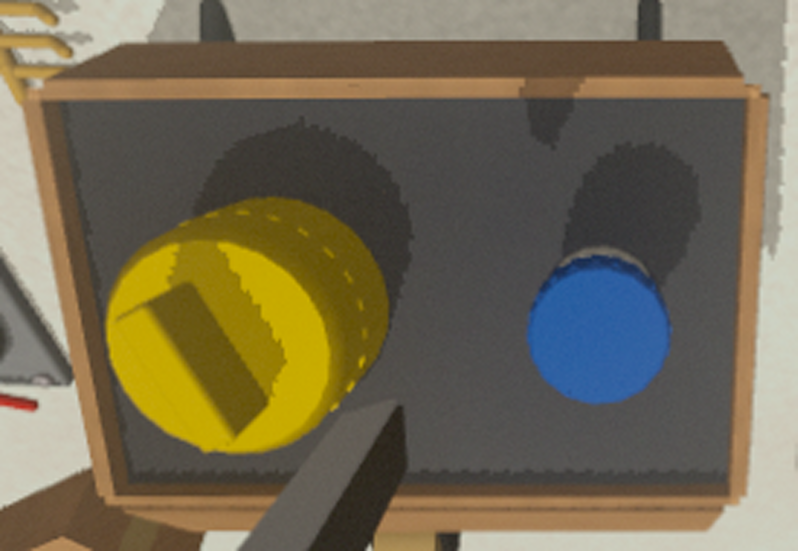

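```bash
python3 - <<'E'
from h import *
W=dict(np.load('w1.npz'));T=get_calibration('top')
def onp(cal,uv,h):
    o,d=ray(cal,uv);s=((CO+h*CZ-o)@CZ)/(d@CZ);p=o+s*d;return np.round([(p-CO)@CX*1e3,(p-CO)@CY*1e3],1)
ft=lambda x,y:(x/4-.375+145,y/4-.375+145)
fw=lambda x,y:(x/2.9-.33+110,y/2.9-.33+95)
print('cap W',onp(W,(316,211),.101),'cap T',onp(T,ft(121,369),.101))
print('W rim L/R/lo/hi',[onp(W,fw(*p),.055).tolist() for p in ((25,88),(768,92),(103,503),(745,503))])
print('T rim',[onp(T,ft(*p),.055).tolist() for p in ((540,560),(42,420),(605,285),(55,140))])
# cover: crown disc and bar
print('crown W', onp(W,fw(218,346),.097),'T',onp(T,ft(386,433),.097))
for p in ((115,320),(190,282),(268,402),(232,440)): print('W bar top corner',onp(W,fw(*p),.125))
for p in ((118,318),(190,282),(268,402),(235,445)): print('W same at crown',onp(W,fw(*p),.097))
E
```

```text
cap W [-5.4 69.9] cap T [ 1.3 65.7]
W rim L/R/lo/hi [[-79.0, -124.0], [-77.2, 127.0], [78.0, -124.5], [77.7, 127.0]]
T rim [[-75.0, -124.5], [-74.9, 122.8], [77.9, -124.5], [75.0, 122.9]]
crown W [ -1.2 -49.6] T [  3.5 -51.1]
W bar top corner [-18.3 -63.4]
W bar top corner [-29.1 -41. ]
W bar top corner [  6.  -23.7]
W bar top corner [ 17.8 -35.6]
W same at crown [-10.4 -79.7]
W same at crown [-22.  -55.5]
W same at crown [ 17.7 -36. ]
W same at crown [ 32.8 -48.6]
```

Cap top in the carton frame: wrist gives (-5,70) mm. The top view, corrected for the disc edge, gives about (-3,67). Nominal is (0,70). So the jar leans about 2–3° downslope, which is within the stated 3°, and I'll approach along that leaned axis.

```bash
cat >> h.py <<'E'
FOOT=car(0,.070,.015); TOP=car(-.0042,.0697,.101); JA=(TOP-FOOT)/np.linalg.norm(TOP-FOOT)
def st(): 
    s=get_state(); print('t',round(s['clock'],2),'tcp',np.round(s['tcp_pos'],4),'F',np.round(s['contact_force'],1),'M',np.round(s['ft_torque'],2),'gap',round(s['finger_gap']*94,1),'q',np.round(s['joint_positions'],1)); return s
E
python3 - <<'E'
from h import *
o=ori(-JA,CY); g=FOOT+JA*.067
goto(g+JA*.06,o); print(line_to(g,guard=8,rate=.08)); st()
cv2.imwrite('pics/w2.png',capture('wrist')[:,:,::-1])
cv2.imwrite('pics/s2.png',cv2.resize(capture('scene')[150:310,320:500],None,fx=3.7,fy=3.7)[:,:,::-1])
E
```

```text
False
t 2.82 tcp [0.4966 0.2634 0.1446] F [ 0.3 -0.4  0.1] M [0.07 0.27 0.02] gap 94.1 q [ 35.1  14.4 107.1 -37.7  42.  -15.7]
```

View pics/w2.png

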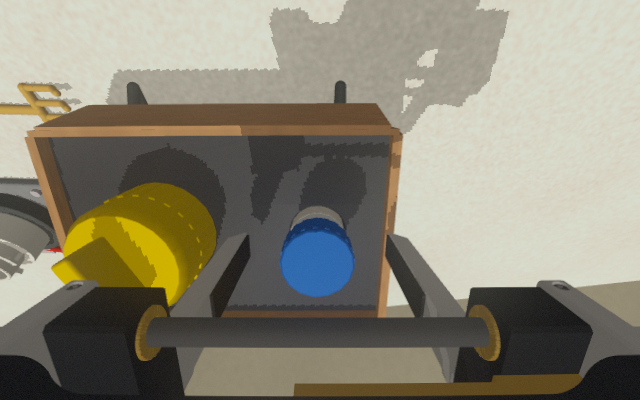

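View pics/s2.png

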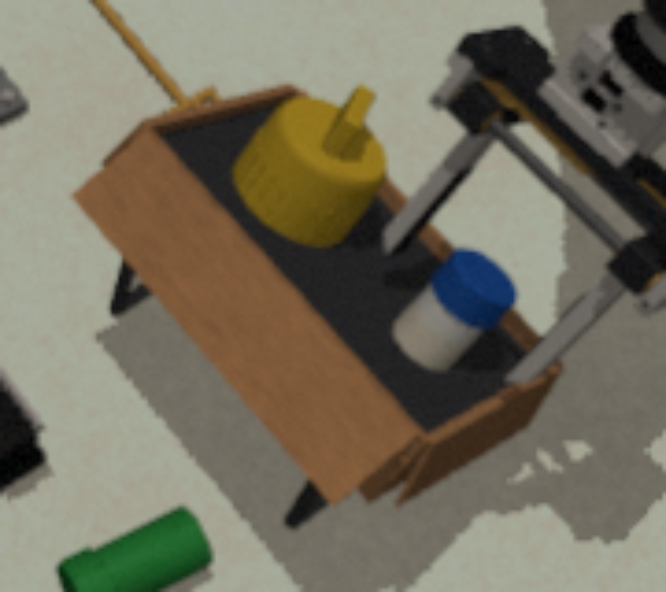

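```bash
python3 - <<'E'
from h import *
W=get_calibration('wrist');print(proj(W,TOP),proj(W,FOOT+.064*JA))
im=cv2.imread('pics/w2.png');hsv=cv2.cvtColor(im,cv2.COLOR_BGR2HSV)
m=cv2.inRange(hsv,(100,150,130),(125,255,255));n,l,s,c=cv2.connectedComponentsWithStats(m);i=1+np.argmax(s[1:,4]);print(s[i],c[i])
p=[x for x in range(0)]
o,d=ray(W,c[i]);k=((TOP-o)@JA)/(d@JA);q=o+k*d-TOP;print('disc offset x,y mm',q@CX*1e3,q@CY*1e3)
E
```

```text
[[316.4082193  266.11344505]] [[316.44379761 249.5788318 ]]
[ 280  231   75   66 3782] [316.63352723 263.31279746]
disc offset x,y mm -1.8477574181180627 0.13487405766694469
```

```bash
python3 - <<'E'
from h import *
g=FOOT+JA*.067-.0012*CX
line_to(g,rate=.05); set_gripper(0.0,20); st()
line_to(g+JA*.05,rate=.1); st()
line_to(g+JA*.12,rate=.15); st()
cv2.imwrite('pics/w3.png',capture('wrist')[:,:,::-1])
cv2.imwrite('pics/s3.png',cv2.resize(capture('scene')[130:310,320:520],None,fx=3.3,fy=3.3,interpolation=cv2.INTER_CUBIC)[:,:,::-1])
E
```

```text
t 4.0 tcp [0.4956 0.2635 0.1437] F [-0.4 -0.2  0.4] M [0.06 0.24 0.1 ] gap 42.8 q [ 35.1  14.4 107.3 -37.8  42.  -15.5]
t 4.65 tcp [0.4692 0.27   0.1854] F [ 0.5 -0.1 -1.8] M [0.08 0.48 0.04] gap 42.9 q [ 37.8   9.1 107.4 -35.2  47.6 -17.3]
t 5.27 tcp [0.4325 0.279  0.2437] F [ 0.  0. -2.] M [ 0.11  0.44 -0.  ] gap 42.5 q [ 41.7   2.6 106.2 -32.7  56.  -19. ]
```

View pics/s3.png

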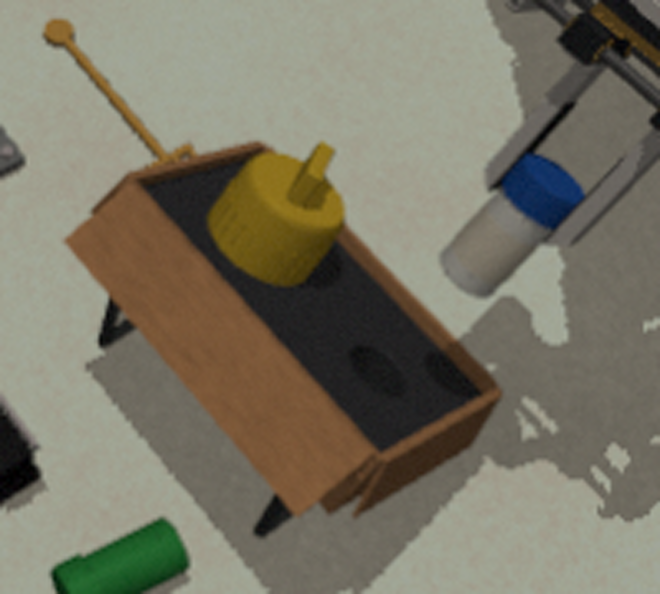

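View pics/w3.png

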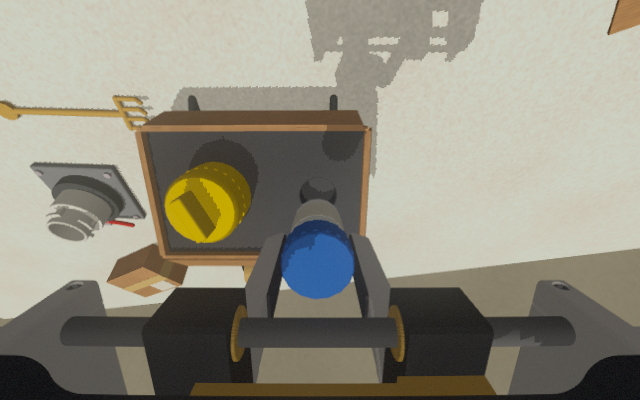

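The jar is drawn out cleanly (scene crop (510,225)) and its pocket is empty. Next I'll raise it, turn it upright, move over the canister and look.

```bash
python3 - <<'E'
from h import *
V=ori([0,0,-1],[1,0,0])
goto([.42,.25,.36],V); goto([*HC,.26],V); st()
cv2.imwrite('pics/w4.png',capture('wrist')[:,:,::-1])
s=capture('scene');t=capture('top')
W=get_calibration('wrist');np.savez('w4.npz',**{k:np.array(v) for k,v in W.items()})
cv2.imwrite('pics/s4.png',s[:,:,::-1]);cv2.imwrite('pics/t4.png',t[:,:,::-1])
a=cv2.resize(s[90:210,230:350],None,fx=3.3,fy=3.3,interpolation=cv2.INTER_CUBIC);b=cv2.resize(t[160:280,340:460],None,fx=3.3,fy=3.3,interpolation=cv2.INTER_CUBIC)
cv2.imwrite('pics/st4.png',np.hstack([a,b])[:,:,::-1])
E
```

```text
t 7.72 tcp [ 0.5293 -0.1482  0.2603] F [ 0.5 -0.1 -1.4] M [-0.03  0.04  0.05] gap 42.9 q [-19.5  15.4  83.6   0.   81.  -19.5]<sys>:0: UserWarning: Gimbal lock detected. Setting third angle to zero since it is not possible to uniquely determine all angles.
```

View pics/w4.png

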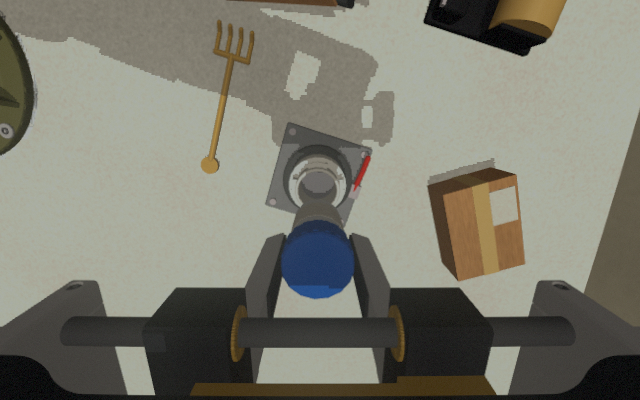

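View pics/st4.png

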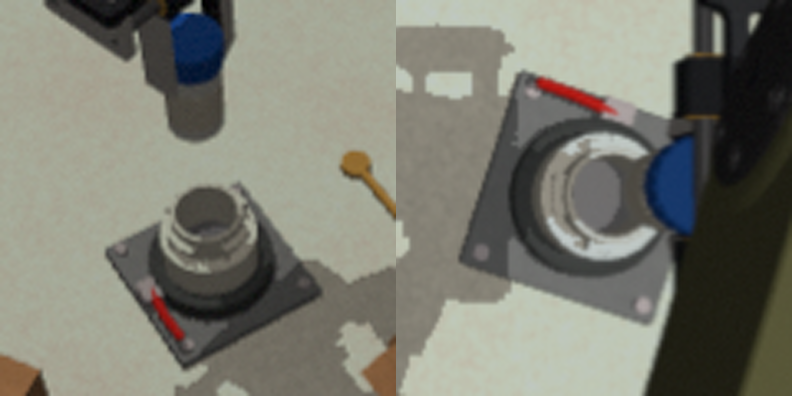

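```bash
python3 - <<'E'
from h import *
W=dict(np.load('w4.npz'));T=get_calibration('top');S=get_calibration('scene')
c=lambda x,y,ox,oy:(x/3.3-.35+ox,y/3.3-.35+oy)
print('rim S',onz(S,c(206,212,230,90),.09),'rim T',onz(T,c(602,193,340-120,160),.09))
print('foot S',onz(S,c(194,122,230,90),.193))
w=cv2.imread('pics/w4.png');s=cv2.imread('pics/s4.png')
a=cv2.resize(w[110:310,245:395],None,fx=4,fy=3,interpolation=cv2.INTER_CUBIC) if 0 else cv2.resize(w[110:260,250:400],None,fx=4,fy=4,interpolation=cv2.INTER_CUBIC)
cv2.imwrite('pics/w4c.png',a)
cv2.imwrite('pics/s4c.png',cv2.resize(s[90:190,250:350],None,fx=6,fy=6,interpolation=cv2.INTER_CUBIC))
F=np.array([.5293,-.1482,.193]);print('exp foot W',proj(W,F),'S',proj(S,F),'rim W',proj(W,[*HC,.09]),'S',proj(S,[*HC,.09]))
E
```

```text
rim S [ 0.5302825  -0.14676834  0.09      ] rim T [ 0.52981112 -0.14319053  0.09      ]
foot S [ 0.52993332 -0.1497028   0.193     ]
exp foot W [[317.47513143 218.02288861]] S [[289.10656279 126.7847164 ]] rim W [[317.08880661 190.75190401]] S [[291.70005813 153.06737774]]
```

View pics/w4c.png

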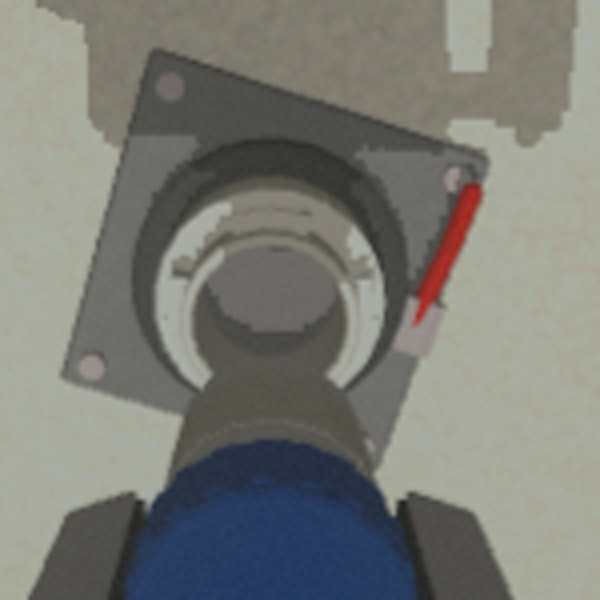

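View pics/s4c.png

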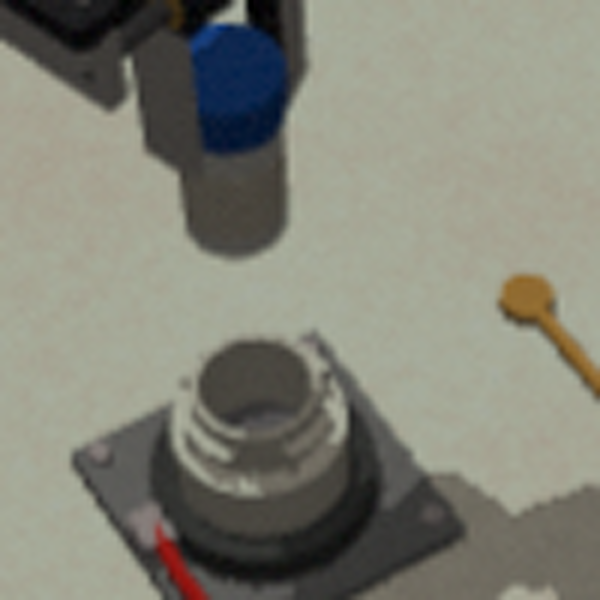

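The rim measures (0.530,-0.148) across the views, and the jar hangs nearly plumb over it. I'll lower it with a guard: if it lands on the rim the TCP stops near 0.157, and seated it stops near 0.113.

```bash
sed -i 's/^HC=.*/HC=np.array([.5300,-.1478])/' h.py; python3 - <<'E'
from h import *
line_to([*HC,.175],rate=.12); print(line_to([*HC,.145],rate=.04,guard=4)); st()
E
```

```text
False
t 9.62 tcp [ 0.5301 -0.1478  0.1452] F [ 1.3  0.8 -1.9] M [-0.04  0.01 -0.02] gap 43.0 q [-19.4  21.1  91.8   0.   67.  -19.4]
```

```bash
python3 - <<'E'
from h import *
print(line_to([*HC,.108],rate=.03,guard=4)); st()
cv2.imwrite('pics/s5.png',cv2.resize(capture('scene')[90:190,230:350],None,fx=6,fy=6,interpolation=cv2.INTER_CUBIC)[:,:,::-1])
E
```

```text
True
t 10.74 tcp [ 0.5299 -0.1479  0.109 ] F [-0.2 -1.1  4.1] M [-0.17 -0.03  0.02] gap 42.6 q [-19.4  23.6  93.6  -0.   62.8 -19.4]
```

View pics/s5.png

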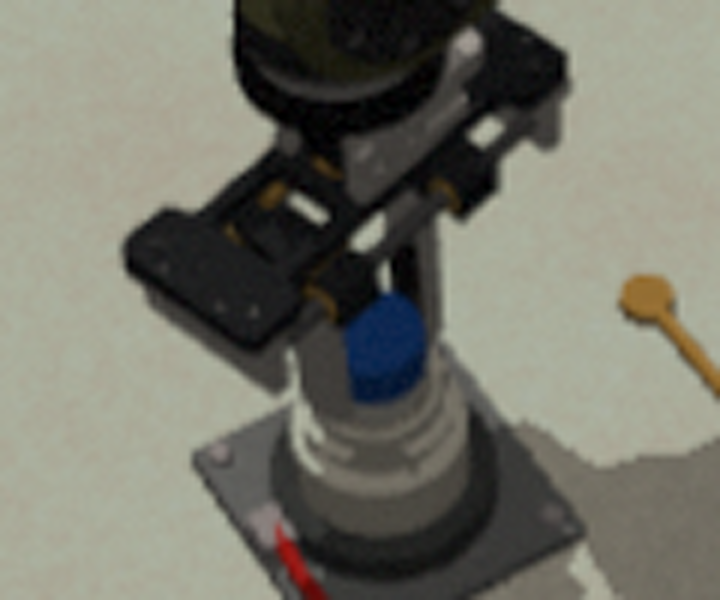

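It is seated: foot at about 43 mm with a 6 N push, against 46 mm rest less about 3 mm of compression. I'll release, retreat and look at it and the lugs.

```bash
python3 - <<'E'
from h import *
line_to([*HC,.111],rate=.03); set_gripper(1.0); st(); line_to([*HC,.20],rate=.15)
V=ori([0,0,-1],[1,0,0])
# camera overhead: shift so canister is near image centre
W=get_calibration('wrist');o=-np.array(W['R']).T@np.array(W['t']).ravel();print('cam-tcp',o-get_state()['tcp_pos'], np.array(W['R'])[2])
goto([HC[0],HC[1]-.03,.26],V);W=get_calibration('wrist');np.savez('w6.npz',**{k:np.array(v) for k,v in W.items()});st()
cv2.imwrite('pics/w6.png',capture('wrist')[:,:,::-1])
w=cv2.imread('pics/w6.png');p=proj(W,[*HC,.09])[0].astype(int);print(p)
cv2.imwrite('pics/w6c.png',cv2.resize(w[max(p[1]-60,0):p[1]+60,p[0]-60:p[0]+60],None,fx=5,fy=5,interpolation=cv2.INTER_CUBIC))
cv2.imwrite('pics/s6.png',cv2.resize(capture('scene')[90:190,230:350],None,fx=6,fy=6,interpolation=cv2.INTER_CUBIC)[:,:,::-1])
E
```

```text
t 11.96 tcp [ 0.53   -0.1478  0.111 ] F [ 0.1 -0.1 -0.8] M [-0.11  0.07  0.03] gap 94.2 q [-19.4  23.5  93.5  -0.   63.1 -19.4]
cam-tcp [0.00021212 0.08369315 0.16849003] [-0.00236619 -0.28397668 -0.95882827]
t 13.07 tcp [ 0.5299 -0.1782  0.2595] F [ 0.6 -0.3 -1.1] M [-0.11  0.05  0.05] gap 93.9 q [-22.3  16.7  82.    0.   81.3 -22.3]
[317 165]<sys>:0: UserWarning: Gimbal lock detected. Setting third angle to zero since it is not possible to uniquely determine all angles.
```

View pics/w6c.png

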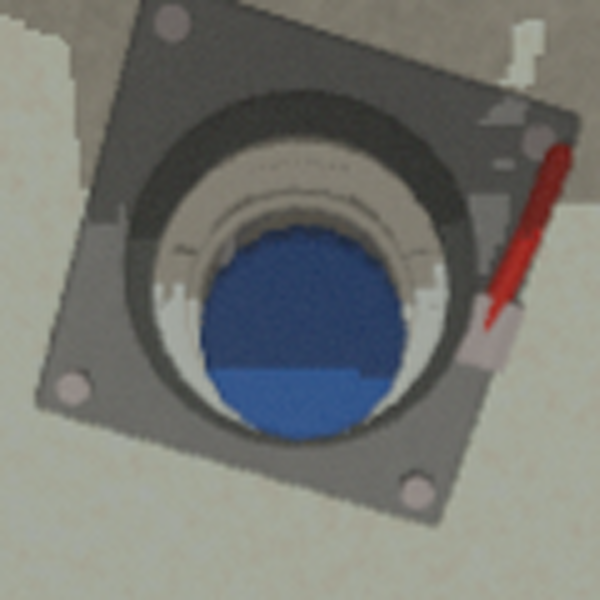

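View pics/s6.png

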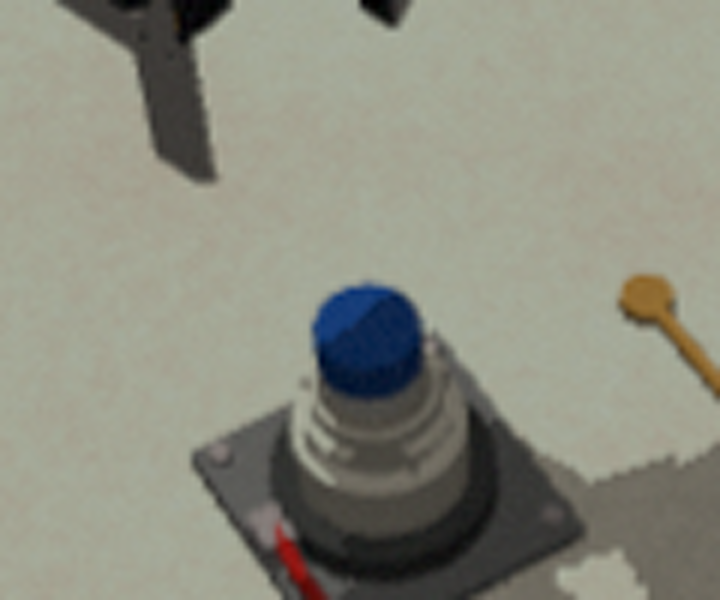

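The jar stands upright in the bore, with its cap disc at crop (303,330), concentric with the neck. One lug shows at image-up (world +y) and the gap faces the scene camera (about 45°). So the lugs sit near 0°/90° and the drop turn should be near 45°, which I'll confirm by feel. Now the cover, starting with a look down the carton's axis above it.

```bash
python3 - <<'E'
from h import *
W=dict(np.load('w1.npz'))
def onp(cal,uv,h):
    o,d=ray(cal,uv);s=((CO+h*CZ-o)@CZ)/(d@CZ);p=o+s*d;return np.array([(p-CO)@CX*1e3,(p-CO)@CY*1e3])
fw=lambda x,y:(x/2.9-.33+110,y/2.9-.33+95)
a=onp(W,fw(152,303),.125);b=onp(W,fw(235,440),.125);print(a,b,b-a,np.linalg.norm(b-a),np.degrees(np.arctan2(*(b-a)[::-1])))
th=np.arctan2(*(b-a)[::-1]); 
y=-np.sin(th)*CX+np.cos(th)*CY
goto([.45,.0,.36],ori([0,0,-1],[np.cos(-.5),np.sin(-.5),0]))
goto(car(-.0,-.02,.11+.12),ori(-CZ,y));st()
W=get_calibration('wrist');np.savez('w7.npz',**{k:np.array(v) for k,v in W.items()})
cv2.imwrite('pics/w7.png',capture('wrist')[:,:,::-1])
E
```

```text
[-23.18712176 -52.3240952 ] [ 17.8160284  -34.69219244] [41.00315016 17.63190276] 44.63342153817047 23.26835128694505
t 15.32 tcp [0.4058 0.1935 0.2741] F [-0.3  0.4 -0.4] M [0.03 0.24 0.01] gap 94.4 q [ 33.1  -9.3 112.3 -25.6  58.4 -55.6]<sys>:0: UserWarning: Gimbal lock detected. Setting third angle to zero since it is not possible to uniquely determine all angles.
```

View pics/w7.png

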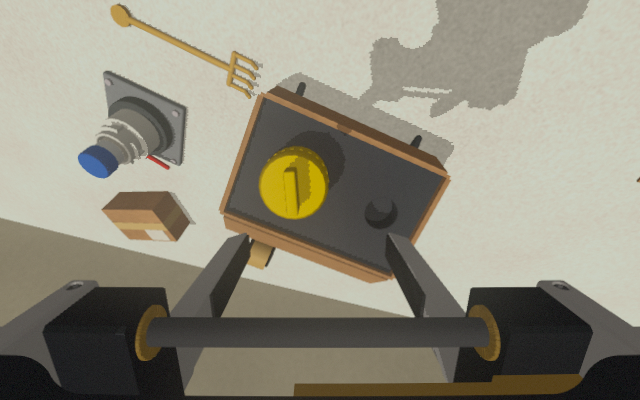

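```bash
python3 - <<'E'
import cv2
w=cv2.imread('pics/w7.png');cv2.imwrite('pics/w7c.png',cv2.resize(w[135:235,245:345],None,fx=6,fy=6,interpolation=cv2.INTER_CUBIC))
E
```

```text
(no output)
```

View pics/w7c.png

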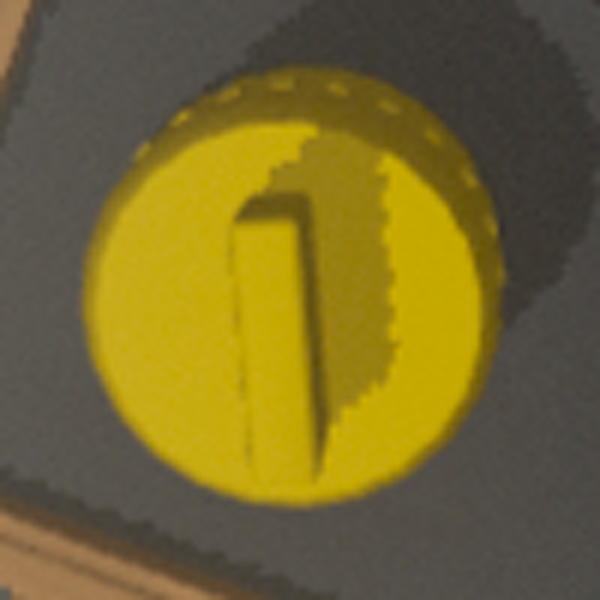

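The bar's top face is clear, with corners at crop (235,218), (298,218), (315,480) and (250,478).

```bash
python3 - <<'E'
from h import *
W=dict(np.load('w7.npz'))
def onp(cal,uv,h):
    o,d=ray(cal,uv);s=((CO+h*CZ-o)@CZ)/(d@CZ);p=o+s*d;return np.array([(p-CO)@CX*1e3,(p-CO)@CY*1e3])
f=lambda x,y:(x/6-.42+245,y/6-.42+135)
P=np.array([onp(W,f(*p),.125) for p in((235,218),(298,218),(315,480),(250,478))]);print(P.round(1),P.mean(0))
for i,j in ((0,3),(1,2),(0,1),(3,2)): d=P[j]-P[i];print(np.linalg.norm(d),np.degrees(np.arctan2(d[1],d[0])))
print('crown',onp(W,f(290,312),.097))
E
```

```text
[[-19.1 -63.7]
 [-23.1 -54.3]
 [ 17.4 -35. ]
 [ 21.5 -45.3]] [ -0.82703599 -49.58797171]
44.55340566003252 24.475835478103043
44.93261904045095 25.485848640291742
10.227111714424966 113.10006155997604
11.03350592830159 111.26609451450055
crown [ -1.04899113 -49.41122638]
```

```bash
python3 - <<'E'
from h import *
th=np.radians(24.5); y=-np.sin(th)*CX+np.cos(th)*CY; o=ori(-CZ,y)
p=lambda z:car(-.0009,-.0495,z)
goto(p(.111+.06),o); set_gripper(.5); print(line_to(p(.1112),rate=.06,guard=6)); st()
set_gripper(0,45); st()
print(line_to(p(.111+.05),rate=.08)); st(); line_to(p(.111+.12),rate=.15); st()
W=get_calibration('wrist');np.savez('w8.npz',**{k:np.array(v) for k,v in W.items()})
cv2.imwrite('pics/w8.png',capture('wrist')[:,:,::-1])
cv2.imwrite('pics/s8.png',cv2.resize(capture('scene')[100:300,310:510],None,fx=3,fy=3,interpolation=cv2.INTER_CUBIC)[:,:,::-1])
E
```

```text
False
t 17.75 tcp [0.4548 0.1509 0.1711] F [0.2 0.7 0. ] M [0.08 0.19 0.01] gap 46.8 q [ 2.350e+01  1.000e-01  1.184e+02 -2.820e+01  4.050e+01 -5.830e+01]
t 18.39 tcp [0.4546 0.1508 0.1707] F [-0.2 -0.1 -0.7] M [ 0.11  0.36 -0.04] gap 12.0 q [ 23.5   0.2 118.4 -28.2  40.5 -58.3]
False
t 19.17 tcp [0.4305 0.157  0.2136] F [-0.2 -0.3 -1. ] M [0.15 0.36 0.01] gap 11.7 q [ 26.   -5.8 117.7 -26.1  47.5 -59.8]
t 19.78 tcp [0.3967 0.1656 0.2737] F [-0.6  0.2 -1. ] M [0.11 0.33 0.01] gap 11.9 q [ 29.9 -12.9 115.3 -24.4  57.7 -60.7]
```

View pics/w8.png

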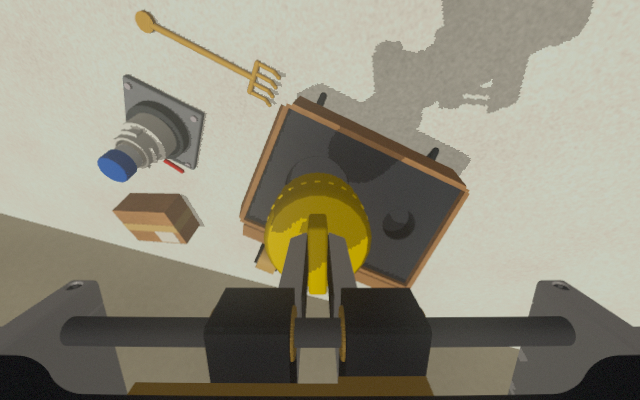

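View pics/s8.png

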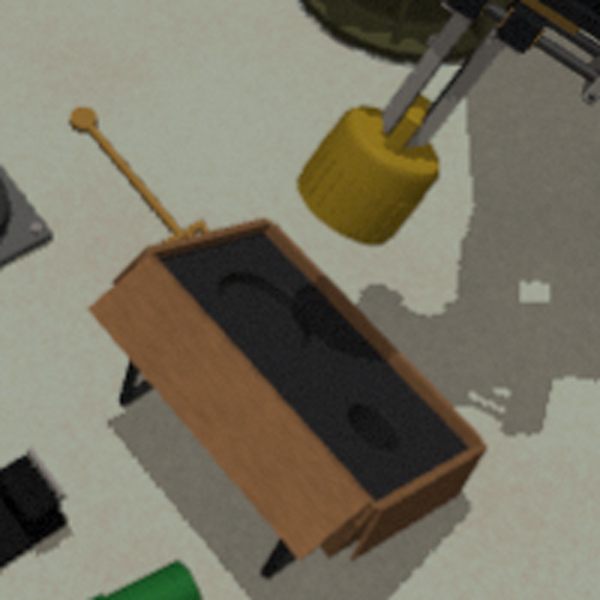

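```bash
python3 - <<'E'
from h import *
W=dict(np.load('w6.npz'));S=get_calibration('scene')
f=lambda x,y:(x/5-.4+257,y/5-.4+105)
print('cup',onz(W,f(299.5,265),.032))
b=np.array([onz(W,f(*p),.0125) for p in((172,22),(540,140),(417,492),(73,388))]);print('bolts',b.mean(0),np.linalg.norm(b-np.roll(b,1,0),axis=1))
W4=dict(np.load('w4.npz'));g=lambda x,y:(x/4-.4+250,y/4-.4+110)
b=np.array([onz(W4,g(*p),.0125) for p in((170,87),(92,367),(458,180))]);print('bolts w4',((b[1]+b[2])/2),'rim',onz(W4,g(275,322),.09))
print('w6 cap',onz(W,f(303,332),.132), 'neck shoulder circ')
E
```

```text
cup [ 0.52872656 -0.14576963  0.032     ]
bolts [ 0.52896415 -0.14896617  0.0125    ] [0.10915231 0.10895825 0.10972178 0.10872157]
bolts w4 [ 0.52930835 -0.14974548  0.0125    ] rim [ 0.53055004 -0.14837145  0.09      ]
w6 cap [ 0.52969888 -0.14687124  0.132     ] neck shoulder circ
```

```bash
sed -i 's/^HC=.*/HC=np.array([.5295,-.1483])/' h.py; cat >> h.py <<'E'
import warnings; warnings.filterwarnings('ignore')
def V(b): b=np.radians(b); return ori([0,0,-1],[np.cos(b),np.sin(b),0])
E
python3 - <<'E'
from h import *
goto([.40,.12,.37],V(60)); goto([*HC,.30],V(45)); st()
line_to([*HC,.24],rate=.1);line_to([*HC,.185],rate=.06);s=st()
W=get_calibration('wrist');np.savez('w9.npz',**{k:np.array(v) for k,v in W.items()})
cv2.imwrite('pics/w9.png',capture('wrist')[:,:,::-1])
s=capture('scene');cv2.imwrite('pics/s9r.png',s[:,:,::-1])
cv2.imwrite('pics/s9.png',cv2.resize(s[70:190,230:350],None,fx=5,fy=5,interpolation=cv2.INTER_CUBIC)[:,:,::-1])
E
```

```text
t 21.69 tcp [ 0.5295 -0.147   0.3005] F [ 0.3  0.4 -0.8] M [-0.03  0.02 -0.01] gap 11.6 q [-19.3  14.3  79.7   0.   85.9 -64.4]
t 23.51 tcp [ 0.5297 -0.1484  0.1854] F [-0.7 -0.1 -0.7] M [-0.04 -0.01 -0.03] gap 11.4 q [-19.5  18.7  89.4   0.   71.9 -64.5]
```

View pics/s9.png

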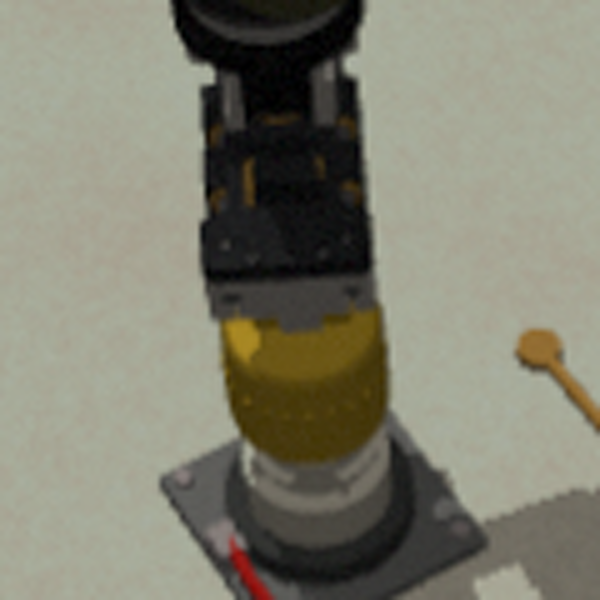

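View pics/w9.png

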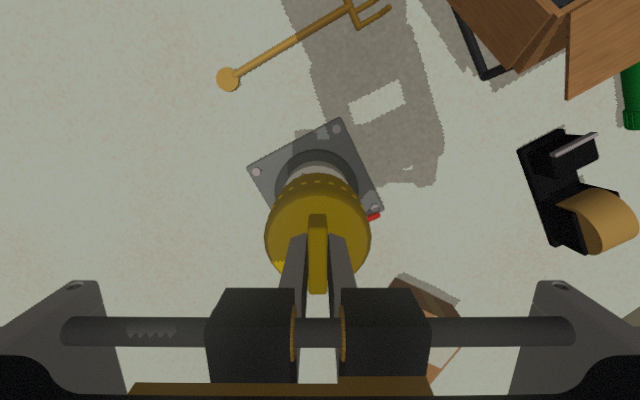

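The cover is upright over the jar. Scene crop: cover columns 222–388, the canister's dark cup 225–413. I'll lower it with a guard; the lugs first meet the rim near TCP 0.164, the neck lugs near 0.154, and a drop onto the jar comes near 0.149.

```bash
python3 - <<'E'
from h import *
print(line_to([*HC,.157],rate=.03,guard=4)); st()
E
```

```text
False
t 24.69 tcp [ 0.5296 -0.1483  0.1572] F [-0.5  0.1 -1. ] M [-0.04  0.01  0.  ] gap 11.7 q [-19.5  20.3  91.2   0.   68.5 -64.5]
```

```bash
python3 - <<'E'
from h import *
print(line_to([*HC,.146],rate=.02,guard=4)); st()
E
```

```text
True
t 25.24 tcp [ 0.5295 -0.1482  0.146 ] F [-0.5 -0.5  4.1] M [ 0.02 -0.03  0.01] gap 11.7 q [-19.5  21.   91.8   0.   67.2 -64.5]
```

The cover dropped past the lugs: it stopped at 0.146, not 0.154, with a spring-like 5 N. Now I'll press.

```bash
python3 - <<'E'
from h import *
print(line_to([*HC,.1422],rate=.02,guard=10)); st()
print(line_to([*HC,.1410],rate=.02,guard=8)); st()
E
```

```text
False
t 25.57 tcp [ 0.5298 -0.1484  0.1429] F [-2.3  0.5  9.5] M [ 0.19  0.45 -0.04] gap 11.7 q [-19.5  21.3  92.    0.   66.8 -64.5]
False
t 25.82 tcp [ 0.5298 -0.1484  0.1419] F [-2.8  1.3 11.2] M [ 0.23  0.63 -0.  ] gap 11.7 q [-19.5  21.3  92.    0.   66.7 -64.5]
```

```bash
python3 - <<'E'
from h import *
print(line_to([*HC,.1398],rate=.02,guard=10)); st()
b=45
while b>-16:
    b-=4; goto([*HC,.1398],V(b)); s=get_state()
    print(b,'F',np.round(s['contact_force'],1),'M',np.round(s['ft_torque'],2),'q6',round(s['joint_positions'][5],1),'z',round(s['tcp_pos'][2],4))
    if abs(s['ft_torque'][2])>.8: break
st()
E
```

```text
False
t 26.07 tcp [ 0.5299 -0.1484  0.141 ] F [-3.3  0.6 11.9] M [ 0.29  0.74 -0.03] gap 11.4 q [-19.5  21.4  92.1   0.   66.5 -64.5]
41 F [-1.3  0.  13.6] M [ 0.12  0.5  -0.05] q6 -60.4 z 0.1411
37 F [-1.3 -0.2 12.4] M [-0.04  0.28 -0.11] q6 -56.4 z 0.1411
33 F [-0.3 -0.4 12.8] M [-0.06  0.22 -0.02] q6 -52.4 z 0.1412
29 F [-0.1  0.  13.2] M [-0.04  0.23 -0.  ] q6 -48.4 z 0.1412
25 F [-0.7  0.3 13.1] M [-0.13  0.21 -0.09] q6 -44.4 z 0.1412
21 F [ 0.1 -0.7 12.5] M [-0.14  0.13 -0.04] q6 -40.4 z 0.1412
17 F [-0.6 -0.5 13.3] M [-0.24  0.21 -0.04] q6 -36.4 z 0.1412
13 F [-1.1 -0.5 13.4] M [-0.23  0.27 -0.05] q6 -32.4 z 0.1412
9 F [-1.4 -0.9 12.2] M [-0.28  0.26 -0.05] q6 -28.4 z 0.1412
5 F [ 0.3 -1.  13.2] M [-0.21  0.25 -0.11] q6 -24.4 z 0.1412
1 F [-0.1 -0.9 12.5] M [-0.24  0.14 -0.09] q6 -20.4 z 0.1412
-3 F [-1.7 -1.1 14.3] M [-0.16  0.59  0.27] q6 -16.5 z 0.1412
-7 F [-3.7 -0.9 14.7] M [-0.32  0.94  0.69] q6 -12.5 z 0.1411
-11 F [-3.7 -1.  14.3] M [-0.41  0.92  1.1 ] q6 -8.5 z 0.1412
t 29.57 tcp [ 0.5299 -0.1488  0.1412] F [-3.7 -1.  14.3] M [-0.41  0.92  1.1 ] gap 13.0 q [-19.5  21.3  92.1  -0.1  66.4  -8.5]
```

The stop is at about b = -2°: torque rises to 1.1 N m and the bar starts yawing in the pads. I'll ease the turn back to the stop and let the spring lift the cover. Then a gentle upward tug will test the catch.

```bash
python3 - <<'E'
from h import *
goto([*HC,.1398],V(-4)); st()
line_to([*HC,.1445],rate=.02); st()
print(line_to([*HC,.152],rate=.01,guard=8)); st()
E
```

```text
t 29.82 tcp [ 0.5299 -0.1487  0.141 ] F [-3.6 -0.  13.9] M [-0.26  0.88  0.34] gap 11.6 q [-19.5  21.3  92.1  -0.   66.4 -15.5]
t 30.2 tcp [ 0.5295 -0.1487  0.145 ] F [-2.8 -2.8  8.4] M [-0.65  0.84  0.27] gap 11.6 q [-19.5  21.1  91.9  -0.   67.  -15.5]
True
t 30.52 tcp [ 0.5293 -0.1488  0.1455] F [-0.5 -0.6  4.2] M [-0.36  0.17  0.26] gap 11.8 q [-19.5  21.1  91.9  -0.1  67.1 -15.5]
```

```bash
python3 - <<'E'
from h import *
print(line_to([*HC,.152],rate=.01,guard=10)); st()
E
```

```text
True
t 30.82 tcp [ 0.5292 -0.1489  0.1459] F [ 1.4 -1.1  2.7] M [-0.26 -0.15  0.32] gap 11.8 q [-19.5  21.   91.8  -0.1  67.2 -15.5]
```

```bash
python3 - <<'E'
from h import *
for z in (.1463,.1470,.1477,.1484):
    print(line_to([*HC,z],rate=.01,guard=15)); pause(.1); st()
E
```

```text
False
t 31.17 tcp [ 0.5293 -0.1486  0.1459] F [ 0.3 -5.9 -2.6] M [-1.2  -0.06  0.3 ] gap 11.3 q [-19.4  21.1  91.8  -0.2  67.2 -15.4]
False
t 31.52 tcp [ 0.5291 -0.1486  0.1459] F [ 1.7 -5.9 -9.2] M [-1.4  -0.56  0.28] gap 11.8 q [-19.4  21.1  91.8  -0.2  67.3 -15.4]
False
t 31.87 tcp [ 0.529  -0.1487  0.146 ] F [  3.5  -8.3 -14.7] M [-1.63 -1.11  0.28] gap 11.8 q [-19.4  21.1  91.8  -0.2  67.3 -15.4]
False
t 32.22 tcp [ 0.529  -0.1487  0.146 ] F [  7.3  -8.7 -21. ] M [-1.84 -1.67  0.36] gap 12.0 q [-19.4  21.1  91.7  -0.2  67.4 -15.4]
```

It holds against a 20 N pull without rising, so it is caught. I'll relax, release, back off and inspect.

```bash
python3 - <<'E'
from h import *
line_to([*HC,.1460],rate=.01); st(); set_gripper(.6); st()
line_to([*HC,.22],rate=.1); goto([HC[0],HC[1]-.03,.28],V(0)); st()
W=get_calibration('wrist');w=capture('wrist');p=proj(W,[*HC,.13])[0].astype(int);print(p);np.savez('w10.npz',**{k:np.array(v) for k,v in W.items()})
a=cv2.resize(w[max(p[1]-60,0):max(p[1]-60,0)+120,p[0]-60:p[0]+60],(400,400),interpolation=cv2.INTER_CUBIC)
goto([.40,-.02,.33],V(0))
s=capture('scene');t=capture('top');st()
cv2.imwrite('pics/s10.png',s[:,:,::-1]);cv2.imwrite('pics/t10.png',t[:,:,::-1])
b=cv2.resize(s[90:190,240:340],(400,400),interpolation=cv2.INTER_CUBIC)
cv2.imwrite('pics/f10.png',np.hstack([a,b])[:,:,::-1])
E
```

```text
t 32.61 tcp [ 0.5293 -0.1485  0.1458] F [ 0.5 -5.6 -1.6] M [-1.22  0.03  0.31] gap 11.7 q [-19.4  21.1  91.8  -0.1  67.2 -15.4]
t 33.44 tcp [ 0.5295 -0.1483  0.146 ] F [ 0.  -0.5  0.5] M [-0.01  0.08 -0.03] gap 56.2 q [-19.4  21.1  91.8  -0.1  67.2 -15.4]
t 34.71 tcp [ 0.5295 -0.1787  0.28  ] F [0.3 0.2 0.1] M [-0.05  0.04  0.03] gap 56.2 q [-22.4  16.   80.2   0.   83.7 -22.4]
[317 168]
t 35.71 tcp [ 0.4006 -0.0206  0.3292] F [ 1.   0.7 -0.3] M [-0.16  0.02  0.03] gap 56.2 q [-8.2 -6.3 97.9 -0.  88.4 -8.1]
```

View pics/f10.png

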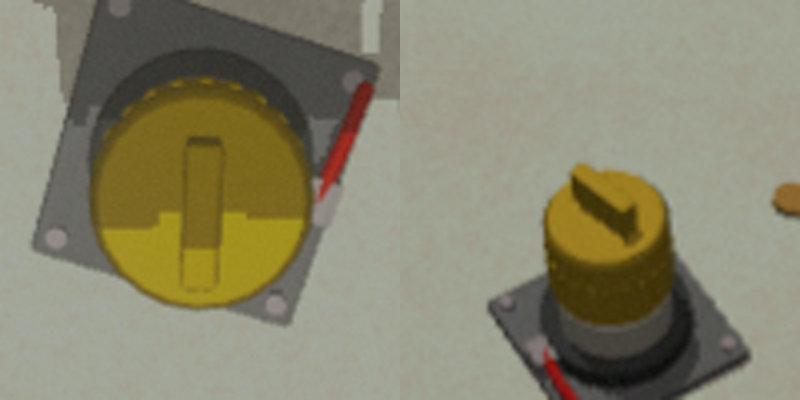

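View pics/t10.png

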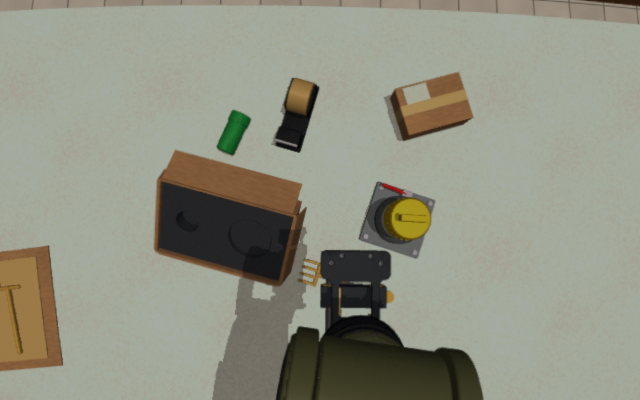

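The cover sits on the canister with its bar along world y. I'll do one numeric check of level and centring before handing in.

```bash
python3 - <<'E'
from h import *
W=dict(np.load('w10.npz'))
f=lambda x,y:(257+x*.3-.35,108+y*.3-.35)
print('crown centre',onz(W,f(201,203),.132),'want z .132 at',HC)
P=np.array([onz(W,f(*p),.160) for p in((185,147),(221,147),(215,289),(182,289))]);print('bar centre',P.mean(0),'len',np.linalg.norm(P[3]-P[0]),'w',np.linalg.norm(P[1]-P[0]))
d=(P[2]+P[3]-P[0]-P[1])/2;print('bar angle',np.degrees(np.arctan2(d[1],d[0])))
finish_job()
E
```

```text
crown centre [ 0.52910376 -0.14829248  0.132     ] want z .132 at [ 0.5295 -0.1483]
bar centre [ 0.52901685 -0.1487043   0.16      ] len 0.044407809558881246 w 0.010887114404958643
bar angle -91.83494035523728
the job is handed in; nothing more can be done
```

I packed the jar and locked the cover on, then handed the job in at about 36 s. No verdict was reported.

- **Jar:** I drew the blue-capped jar out along its leaned axis and stood it cap up on the cushion. Contact came at the expected height, and pictures after release showed it upright and concentric.
- **Cover:** I drew it out by its bar and lowered it at the turn read from the pictures (45°). It dropped past the lugs on the first try: the TCP stopped at 0.146 m, where resting on the lugs would have stopped it near 0.154 m. I pressed it with 12–15 N and turned it about 47° clockwise, where the torque rose to 1.1 N m at the stop.
- **Last checks:**
  - An upward pull of about 20 N did not lift the cover.
  - After release, the crown centre was within 0.5 mm of the holder axis, and the bar centre agreed within about 0.7 mm. I took the cover to be level from that.
  - The bar was at -91.8°, matching the stop.
  - The bystanders and the green look-alike appeared unmoved in the top picture. The arm hid most of the retractor there, but I never went near it.
- **Disagreements:**
  - The top and wrist views of the jar's cap first differed by about 6 mm. A closer wrist view settled it before the grasp.
  - Estimates of the canister's centre spread by about 2 mm, or up to 5–6 mm in y counting two rough picks I set aside.
  - Two early guarded lifts stopped without a clear pull reading, so I repeated the pull in small steps.

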